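# Weigh a jar on the baker's scale

### The arm

A 6-joint arm with a two-finger parallel gripper is mounted at the origin on a cart in front of the work surface, level with it; the furniture and walls round the work are solid. World frame = base frame: x ahead of the robot, y to its left, z up, the work surface at z = 0. Lengths are in m, angles in rad, forces in N, time in s.
With the tool pointing down it reaches from about 0.325 to 0.9 m from the base axis. Payload 6.1 kg.
Tool frame: the origin (TCP) lies between the finger pads; the fingertips stand 14 mm ahead of it and the grasp point (between the pads) lies 5 mm behind it; z points along the fingers, y is the line along which they close (so a half turn about z gives the same grasp; the last joint's range is limited). The gripper opens to 87 mm and grips with 3 to 60 N. Pads are 19 mm wide; open, the fingers measure 117 mm over their backs; the gripper's body (75 mm by 190 mm) begins 51 mm behind the grasp point.
Start: joints at [1.044, 0.22, 1.526, -0, 1.395, -0.126], TCP at [0.244, 0.575, 0.237] pointing down, gripper open.
Joint ranges: [-2.98, 2.98], [-0.91, 2.08], [0.09, 2.57], [-1.24, 4.39], [0.2, 2.65], [-2.68, 2.68]. Speed limits (rad/s): [2.57, 2.57, 3.01, 3.14, 3.14, 3.14].

### API

Orientations are given as a unit quaternion [w, x, y, z].
In Python, from plant import arm, open_jaws, close, ik, monitor, eyes, ticket gives the robot as it stands. Calls block until the motion is done:
- arm.move_ptp(position, orientation): joint-space move of the TCP to a pose.
- arm.move_linear(position, rotation=None, max_speed=0.15): straight line of the TCP; rotation=None keeps the orientation; max_speed is the mean speed in m/s.
- arm.move_j(angles): joint-space move.
- open_jaws() and close(): open the fingers fully, or close them until they stop; the grip force is fixed at half the most.
- arm.pause(seconds).
- ik(position, orientation): joint angles nearest the present ones, or None.
- monitor.sense(): the state.
- eyes.capture(name): name is "scene" or "top"; returns the picture (400x640x3 uint8, red, green, blue); there is no depth.
- eyes.calibration(name): a dict with "intrinsics" (3x3 intrinsics, pixels), "R" (3x3) and "t" (3): a world point X has camera coordinates R X + t. Camera axes: x right, y down, z forward; pixel columns grow to the right and rows downward; lengths in m; the calibration is good to about 2 mm. A picture is of the moment at which its call begins. calibration takes no time and is no camera call.
A pose or a line that the arm cannot do raises arm.MotionError and nothing moves.
- ticket.sign_off(): hands the job in; it is judged then, once.
The state is a dict: "t": time; "joints": joint angles; "qvel": joint speeds; "joint_efforts": joint torques, N m; "tool_pos": TCP position; "eef_rot": TCP orientation; "ft_force": force on the tool from outside, world axes, zero at the start; "wrist_torque": the same for the moment, N m; "gripper_width": finger opening in m; "gripper_force": force on a finger pad.
Only numpy, scipy, OpenCV 4.12 (cv2) and the standard library are available. Lean on these libraries where they do the work, as an engineer would, in place of code of your own. Each camera call takes 0.05 s, during which the arm holds its last target. There are 200 camera calls.

### The job

Weigh the jar that stands on the left platter of the baker's scale: set the 200 g counterweight (the middle-sized of the three) down inside the raised ring on the right platter, then slide the poise along the front bar until the beam floats level by itself with your hand off it, the needle on the long middle mark, and leave it so. The pivots are delicate: push, press or squeeze any part of the scale with less than 12 N, do not set the weight down hard, and leave the jar, the other two weights and everything else where they are.

Things in the scene. Friction and masses are not known exactly. Their poses are not given: they have to be found in the camera images.
- scale: White enamelled baker's scale, fixed, 240 mm deep (x), 310 wide (y). Origin: centre of its underside; -x faces the robot. Pivot axis along x, 85 mm up. Two round steel platters, 120 mm across, rim 3 mm high: 40 mm behind the origin (+x), 125 mm left (+y, jar) and right (-y). In front a graduated bar along y, 80 mm before the origin. It may feel at most 12 N from gripper or weight.
- beam (a joint): Tilt of the beam (rad): 0 level, + left (jar) side down, - right side down, stops at +-0.12; starts jar side down. Untouched it is stable, settles in about 1.5 s and shows the imbalance: 10 mm of poise travel changes it by about 0.107 rad, unless it lies on a stop. It reads true only when nothing touches beam, poise or platters: a push on the poise tilts it.
- poise (a joint): Poise's place along the bar (m): 0 at its left end (45 mm left of the scale's middle), 0.110 at its right end (65 mm right of it). Sliding it right (the scale's -y) adds weight to the right side; full travel is worth 176 g. Felt-lined and stiff, it resists with 2 N plus 0.8 N per 10 mm/s of speed, so push slowly; it stays where it is left. Starts within 10 mm of the left end.
- poise_top (a point): Centre of the top face of the poise's dark steel block, 113 mm up when level. The block is 32 mm along the bar, 26 mm across, 54 mm high; its upper 47 mm stand above the bar's top edge. A steel knob, 18 mm across, 15 mm high, sits on it. Axes as the scale's, tipped with the beam. Push it on its end faces or pinch it, under 12 N.
- seat (a point): Centre of the right platter's flat top, inside its raised ring (inner diameter 57 mm, 3 mm high). 120 mm up when level, 15 mm higher at the start. The platter stays horizontal as it rises and sinks, and gives way downwards under a light push. Between the platters stands a white index plate, 78 mm wide, top 180 mm up.
- goods_top (a point): Centre of the left (goods) platter's flat top, on which the jar stands; 120 mm above the worktop when level.
- weight_200_center (a point): Centre (half-way up) of the 200 g counterweight: an upright steel cylinder 37 mm across and 29 mm high, with a 20 mm knob above it, 50 mm high in all. The middle-sized of three.
- weight_100_center (a point): Centre of the 100 g counterweight, same shape, 29 mm across, 42 mm high. Not needed; leave it.
- weight_500_center (a point): Centre of the 500 g counterweight, same shape, 50 mm across, 66 mm high. Not needed; leave it.
- jar_center (a point): Centre of the glass jar of olives with the green lid, 70 mm across and 101 mm high, standing on the left platter. Its weight is unknown, 245 to 340 g. Do not touch it.
- mug_center (a point): Half-way up the dotted mug, 92 x 127 x 93 mm, a bystander.
- shaker_center (a point): Half-way up the glass shaker with a steel cap, 41 mm across, 91 mm high, a bystander.
- garlic_center (a point): Centre of the garlic bulb, 56 mm, a bystander.
- lemon_center (a point): Centre of the lemon, 71 x 53 x 51 mm, a bystander.
- scraper_center (a point): Centre of the bench scraper lying flat, 75 x 112 x 16 mm, a bystander.
- tin_center (a point): Half-way up the tin can, 75 mm across, 110 mm high, a bystander.
Mind the look-alikes: they are no part of the job. What is shaped like the part that bears jar_center but blue is not meant.

How it is judged:
By the outcome, as a careful person would: the job done as asked, in the order asked, and still so for the second after the job is handed in, with the robot touching nothing.
It also fails if it takes over 72 s, if anything falls off the work surface, if the arm or the gripper's body presses on something with over 40 N, if the wrist force passes 120 N, or if a joint passes its speed limit or range.

## Working session

There is one attempt and no reset: what is moved stays moved. The work goes in short steps, each a Python script; the robot and the scene stay as the last script left them, time stands still between calls to the robot, and variables do not carry over. Pictures are saved under pics/ and viewed, at most 10 in all, crops included, and the job is handed in when it is done.

```bash
ls; mkdir -p pics
python3 - <<'E'
from plant import *
import cv2,numpy as np
for n in("scene","top"):
    im=eyes.capture(n); cv2.imwrite(f"pics/{n}0.png",im[:,:,::-1]); c=eyes.calibration(n); print(n,np.round(c["intrinsics"],1).tolist(),np.round(c["R"],3).tolist(),np.round(c["t"],3), np.round(-c["R"].T@c["t"],3))
s=monitor.sense();print(s)
E
```

```text
pics
scene [[407.3, 0.0, 323.6], [0.0, 407.3, 202.1], [0.0, 0.0, 1.0]] [[0.488, -0.873, 0.015], [-0.628, -0.363, -0.689], [0.606, 0.327, -0.725]] [-0.23   0.413  0.83 ] [-0.132 -0.322  0.889]
top [[437.9, 0.0, 319.3], [0.0, 437.9, 198.5], [0.0, 0.0, 1.0]] [[-0.027, -1.0, -0.009], [-0.982, 0.028, -0.189], [0.189, 0.003, -0.982]] [0.039 0.52  1.437] [0.24 0.02 1.51]
{'t': 0.1, 'joints': array([ 1.04392707e+00,  2.21131646e-01,  1.52753531e+00, -4.42697547e-05,
        1.39468943e+00, -1.26111358e-01]), 'qvel': array([-0.00047725, -0.00337783, -0.00343494, -0.00140769,  0.00062148,
        0.00082697]), 'joint_efforts': array([ 5.66710896e-04, -4.95937693e+01, -3.88521659e+01,  7.02142180e-02,
        5.13863470e-02, -3.06701259e-05]), 'tool_pos': array([0.24356738, 0.57498956, 0.23553587]), 'eef_rot': array([-2.62194290e-04,  1.99036814e-01,  9.79991616e-01, -8.42267556e-04]), 'ft_force': array([ 0.01702722, -0.36414596,  0.92831916]), 'wrist_torque': array([ 0.02265793,  0.01507404, -0.05356645]), 'gripper_force': 0.0, 'gripper_width': 0.0865260383841059}
```

View pics/scene0.png

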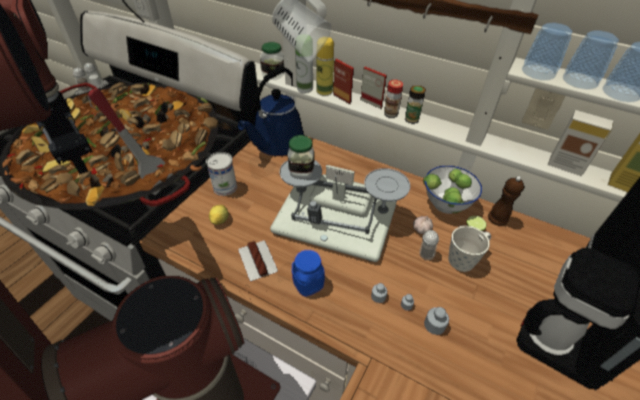

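View pics/top0.png

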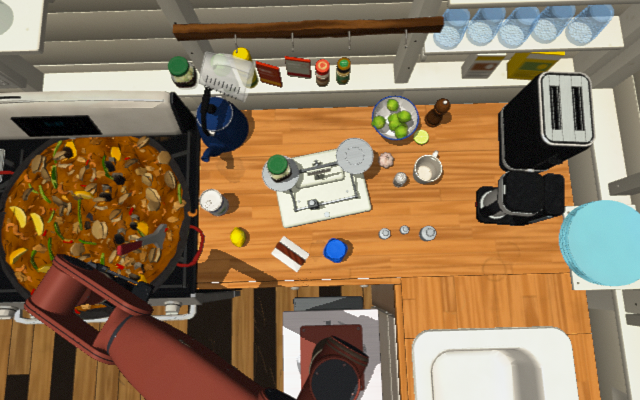

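The scene view shows the weights at (379,293), (407,301) and (437,320). In the top view they are at (385,233), (405,230) and (428,233). By size these look like 200, 100 and 500, so the left one is my candidate. The scale is around (335,215) in the scene view and (322,187) in the top view, with the poise at (315,213) and (313,204). Next is one close crop of each to check.

Run:
```python
import cv2,numpy as np
t=cv2.imread("pics/top0.png");s=cv2.imread("pics/scene0.png")
a=cv2.resize(t[130:250,255:455],None,fx=4,fy=4,interpolation=cv2.INTER_CUBIC)
b=cv2.resize(s[130:340,265:465],None,fx=3,fy=2.857,interpolation=cv2.INTER_CUBIC)
cv2.imwrite("pics/a.png",a);cv2.imwrite("pics/b.png",b)
```

```text
(no output)
```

View pics/a.png

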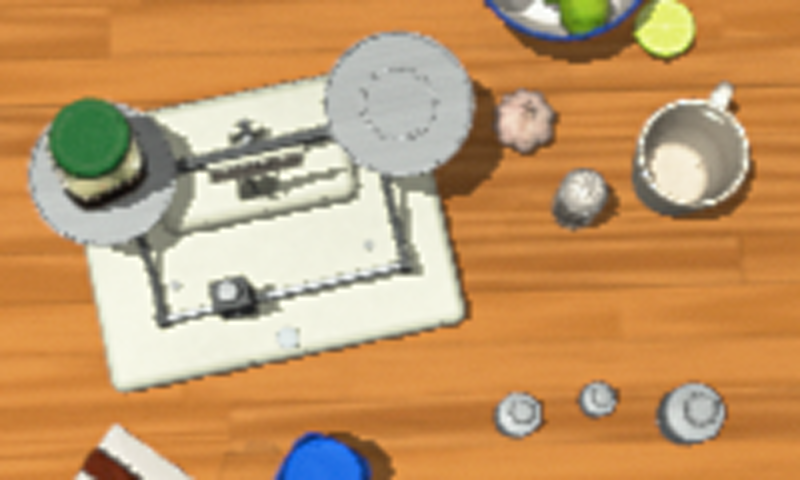

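View pics/b.png

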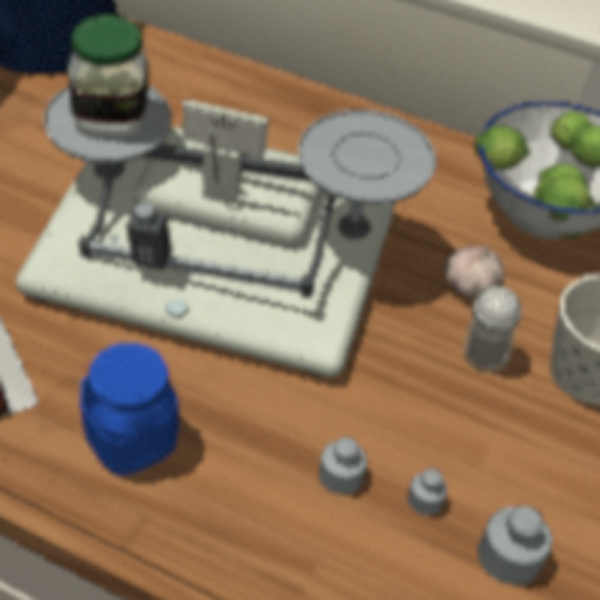

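The crops confirm the sizes: 200 g is on the left (crop b 347,443), 100 g is in the middle and smallest (430,478), and 500 g is on the right and largest (523,525). The blue jar (130,400) is a decoy. The right platter's ring is at (366,157), and the poise knob is at (146,209), near the left end. Next I'll triangulate these.

```bash
cat > h.py <<'E'
from plant import *
import numpy as np, cv2
C={n:eyes.calibration(n) for n in("scene","top")}
def proj(n,X): 
    c=C[n]; p=c["intrinsics"]@(c["R"]@np.asarray(X,float)+c["t"]); return p[:2]/p[2]
def plane(n,px,z):
    c=C[n]; d=c["R"].T@np.linalg.solve(c["intrinsics"],[*px,1]); o=-c["R"].T@c["t"]; return o+d*(z-o[2])/d[2]
def tri(ps,pt):
    P=[C[n]["intrinsics"]@np.c_[C[n]["R"],C[n]["t"]] for n in("scene","top")]
    X=cv2.triangulatePoints(P[0],P[1],np.array(ps,float),np.array(pt,float)).ravel(); return X[:3]/X[3]
E
python3 - <<'E'
from h import *
np.set_printoptions(precision=4,suppress=True)
A=lambda u,v:((u+.5)/4-.5+255,(v+.5)/4-.5+130)
B=lambda u,v:((u+.5)/3-.5+265,(v+.5)/2.857-.5+130)
pts=dict(w=((347,443),(524,407),.05),seat=((366,157),(398,104),.135),goods=((108,120),(104,173),.105),poise=((146,209),(229,290),.131))
R={}
for k,(b,a,z) in pts.items():
    ps,pt=B(*b),A(*a); R[k]=plane("top",pt,z); print(k,tri(ps,pt),"top",R[k],"scene",plane("scene",ps,z))
for q in((118,388),(463,318)): print("corner",plane("top",A(*q),.012))
d=R["goods"]-R["seat"];print(np.linalg.norm(d[:2]),np.degrees(np.arctan2(-d[0],d[1])))
E
```

```text
w [ 0.4033 -0.194   0.0458] top [ 0.4031 -0.1939  0.05  ] scene [ 0.4002 -0.1941  0.05  ]
seat [ 0.6463 -0.094   0.1278] top [ 0.6439 -0.0929  0.135 ] scene [ 0.6393 -0.0967  0.135 ]
goods [0.6025 0.1507 0.0978] top [0.6008 0.1499 0.105 ] scene [0.5958 0.1465 0.105 ]
poise [0.4976 0.0482 0.1173] top [0.4947 0.0484 0.131 ] scene [0.4868 0.0411 0.131 ]
corner [0.4336 0.1485 0.012 ]
corner [ 0.4861 -0.1511  0.012 ]
0.24662952430287893 10.063396322739663
```

```bash
cat >> h.py <<'E'
np.set_printoptions(precision=4,suppress=True)
def down(yaw):  # yaw (deg) of tool x axis; closing axis is yaw-90
    a=np.radians(yaw)/2; return np.array([0,np.cos(a),np.sin(a),0])
YAW=np.radians(10.0); O=np.array([.5815,.021]); EX=np.array([np.cos(YAW),np.sin(YAW)]); EY=np.array([-EX[1],EX[0]])
def S(x,y,z): return np.array([*(O+x*EX+y*EY),z])
def st(m=""):
    s=monitor.sense(); print(m,"t%.1f"%s["t"],s["tool_pos"],"F",s["ft_force"],"w %.4f g %.1f"%(s["gripper_width"],s["gripper_force"]))
    return s
E
python3 - <<'E'
from h import *
s=st()
for y in(90,-90,10,190): print(y,ik([.4025,-.194,.25],down(y)))
q=down(90) 
j=ik([.4025,-.194,.25],q)
if j is None or abs(j[5])>2.3: q=down(-90)
p=s["tool_pos"]; arm.move_linear([p[0],p[1],.33],max_speed=.25)
arm.move_ptp([.4025,-.194,.20],q); st("above")
cv2.imwrite("pics/above.png",cv2.resize(eyes.capture("top")[190:270,330:450],None,fx=5,fy=5)[:,:,::-1])
arm.move_linear([.4025,-.194,.06]); arm.move_linear([.4025,-.194,.020],max_speed=.05); st("low")
close(); st("closed")
arm.move_linear([.4025,-.194,.10]); st("lifted")
cv2.imwrite("pics/lift.png",cv2.resize(np.hstack([eyes.capture("top")[190:260,340:440],eyes.capture("scene")[230:300,330:430]]),None,fx=4,fy=4)[:,:,::-1])
E
```

```text
t0.1 [0.2436 0.575  0.2355] F [ 0.017  -0.3641  0.9283] w 0.0865 g 0.0
90 [-0.626  -0.2304  1.9503 -0.      1.4217 -0.626 ]
-90 [-0.626  -0.2304  1.9503 -0.      1.4217  2.5156]
10 [-0.626  -0.2304  1.9503 -0.      1.4217  0.7703]
190 [-0.626  -0.2304  1.9503 -0.      1.4217 -2.3713]
above t3.4 [ 0.4029 -0.1936  0.2001] F [-0.3124  0.2662  0.0105] w 0.0866 g 0.0
low t5.5 [ 0.4027 -0.1941  0.0202] F [-0.3875 -0.5759  0.1093] w 0.0871 g 0.0
closed t6.4 [ 0.4021 -0.1939  0.0199] F [-2.9095  0.1492  2.5059] w 0.0357 g 30.0
lifted t7.1 [ 0.4021 -0.1937  0.0993] F [-0.6971  0.4505 -1.5282] w 0.0361 g 30.0
```

View pics/lift.png

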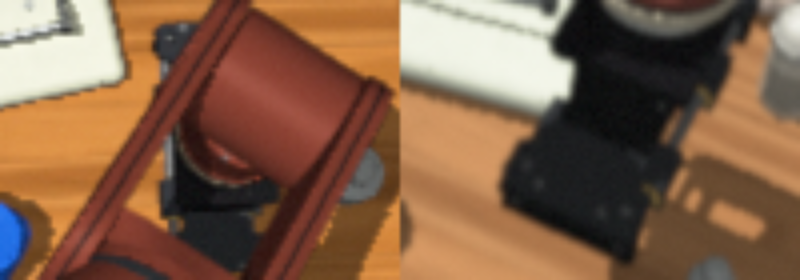

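Run:
```python
from h import *
x,y=.6428,-.0945
q=down(90)
arm.move_linear([.4021,-.1937,.27],max_speed=.25)
arm.move_ptp([x,y,.27],q); st("above")
cv2.imwrite("pics/c0.png",eyes.capture("scene")[:,:,::-1])
arm.move_linear([x,y,.170],max_speed=.1); st("pre")
for z in(.158,.155,.1535,.152):
    arm.move_linear([x,y,z],max_speed=.012); st(z)
cv2.imwrite("pics/place.png",cv2.resize(np.hstack([eyes.capture("top")[120:220,260:400],eyes.capture("scene")[130:230,280:420]]),None,fx=2.8,fy=4)[:,:,::-1])
```

```text
above t9.0 [ 0.6418 -0.0951  0.2691] F [-0.8287 -1.2205 -1.6187] w 0.0358 g 30.0
pre t10.2 [ 0.6435 -0.0947  0.1711] F [ 0.4932 -0.2211 -1.8991] w 0.0359 g 30.0
0.158 t11.4 [ 0.6429 -0.0945  0.1581] F [ 0.5935  0.5178 -2.5417] w 0.0359 g 30.0
0.155 t11.8 [ 0.6428 -0.0945  0.155 ] F [-0.6668 -0.0334 -1.9332] w 0.0362 g 30.0
0.1535 t12.1 [ 0.6428 -0.0946  0.1537] F [-0.8718 -0.9196  1.0394] w 0.0363 g 30.0
0.152 t12.3 [ 0.6429 -0.0947  0.1521] F [-0.7099 -1.0224  0.917 ] w 0.0359 g 30.0
```

View pics/place.png

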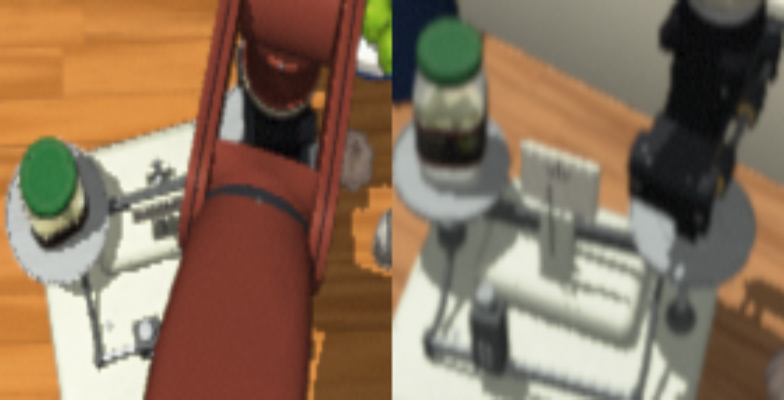

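The gripper holds the weight over the ring, and the force step shows it touched the platter at about z=0.154. I'll release it and look.

Run:
```python
from h import *
x,y=.6428,-.0945
arm.move_linear([x,y,.1540],max_speed=.01); st()
open_jaws(); st("open")
arm.move_linear([x,y,.19],max_speed=.04)
arm.move_linear([x,y,.30],max_speed=.2); 
# over to the left of the poise, closing axis along the scale's y
arm.move_ptp(S(-.10,.10,.30),down(10)); 
close(); st("closed")
a=eyes.capture("scene");b=eyes.capture("top")
cv2.imwrite("pics/s1.png",a[:,:,::-1]);cv2.imwrite("pics/t1.png",b[:,:,::-1])
cv2.imwrite("pics/v1.png",cv2.resize(np.hstack([b[120:220,260:400],a[130:230,280:420]]),None,fx=2.8,fy=4)[:,:,::-1])
```

```text
t12.8 [ 0.6429 -0.0945  0.1542] F [-0.4023 -1.0478  0.2422] w 0.0359 g 30.0
open t13.9 [ 0.6428 -0.0945  0.154 ] F [-0.2564  0.0075 -0.2231] w 0.0870 g 0.0
closed t18.7 [0.4657 0.1021 0.3   ] F [-0.3129 -0.2192 -0.1095] w 0.0006 g 0.0
```

View pics/v1.png

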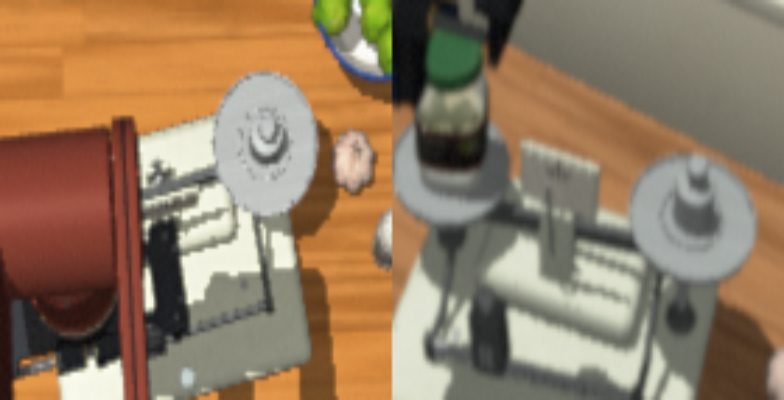

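The weight stands inside the ring, and the beam is still on the jar-side stop. The poise is at about y=+0.037. I'll push it right with closed fingers and track the right platter in the scene view to get the tilt.

```bash
cat >> h.py <<'E'
REF=cv2.cvtColor(cv2.imread("pics/s1.png"),cv2.COLOR_BGR2GRAY) if __import__("os").path.exists("pics/s1.png") else None
def tilt(save=None):
    im=eyes.capture("scene")
    if save: cv2.imwrite(save,im[:,:,::-1])
    g=cv2.cvtColor(im,cv2.COLOR_RGB2GRAY)
    seat=S(.04,-.125,.135); c=proj("scene",seat); m=np.zeros_like(g)
    cv2.ellipse(m,(int(c[0])+0,int(c[1])-2),(27,22),0,0,360,255,-1)
    best=None
    for a0 in(.12,.06,0,-.06,-.12):
        d0=proj("scene",S(.04,-.125,.12+.125*a0))-c
        W=np.array([[1,0,d0[0]],[0,1,d0[1]]],np.float32)
        try: cc,W=cv2.findTransformECC(REF,g,W,cv2.MOTION_TRANSLATION,(3,100,1e-5),m,3)
        except cv2.error: continue
        if best is None or cc>best[0]: best=(cc,W[:,2].copy())
    u=(proj("scene",S(.04,-.125,.120))-c)/.12   # px per rad
    d=best[1]; a=.12-d@u/(u@u)
    print("tilt %.4f cc %.4f d"%(a,best[0]),d,"u",u); return a
def push(y,sp=.015,z=.094,back=.004):
    arm.move_linear(S(-.08,y,z),max_speed=sp); F=monitor.sense()["ft_force"]
    arm.move_linear(S(-.08,y+back,z),max_speed=.02); return F
E
python3 - <<'E'
from h import *
arm.move_linear(S(-.08,.083,.20),down(10),max_speed=.2); arm.move_linear(S(-.08,.083,.094),max_speed=.08); st("down"); tilt()
for i,yf in enumerate((.060,.048,.028)):
    F=push(yf); arm.pause(1.0); st("push %.3f F %s"%(yf,F)); a=tilt(f"pics/p{i}.png")
    if a<.108: break
im=eyes.capture("scene"); cv2.imwrite("pics/v2.png",cv2.resize(im[130:230,260:420],None,fx=5,fy=5)[:,:,::-1])
E
```

```text
down t20.9 [0.4888 0.0889 0.0946] F [0.1557 0.4371 0.4449] w 0.0005 g 0.0
tilt 0.1199 cc 0.9999 d [-0.0058  0.0015] u [-5.8572 33.3461]
push 0.060 F [0.6039 2.9201 2.9415] t24.0 [0.4916 0.0702 0.094 ] F [-0.3657  0.1729 -0.3734] w 0.0004 g 0.0
tilt 0.1200 cc 0.9999 d [-0.0094 -0.0028] u [-5.8572 33.3461]
push 0.048 F [-0.8682  3.0066  4.4335] t26.6 [0.4937 0.0583 0.094 ] F [0.1608 0.3819 0.2112] w 0.0004 g 0.0
tilt 0.1200 cc 0.9999 d [-0.0184 -0.0024] u [-5.8572 33.3461]
push 0.028 F [ 0.497  -0.3778 -0.2194] t29.8 [0.4972 0.0386 0.094 ] F [-0.3362 -1.0143  0.4237] w 0.0002 g 0.0
tilt 0.0659 cc 0.9755 d [0.1085 1.8802] u [-5.8572 33.3461]
```

View pics/v2.png

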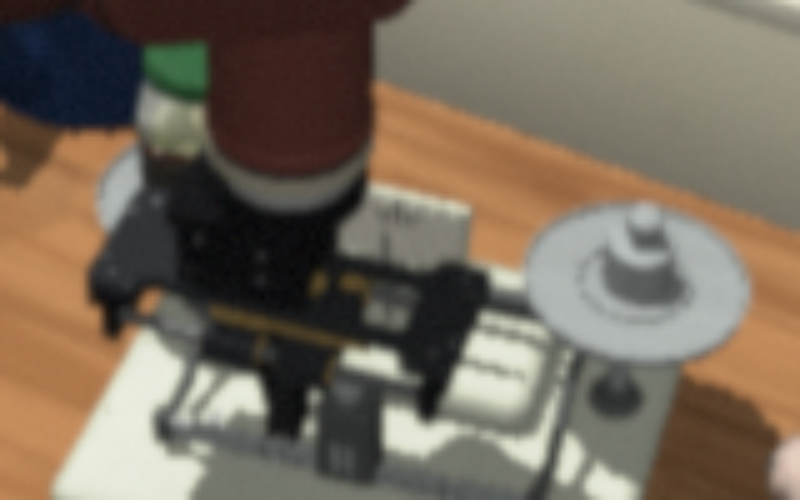

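The beam now floats at about 0.066 rad, with the finger at (290,400) just left of the poise at (350,420). That leaves about 6 mm to go.

Run:
```python
from h import *
tilt(); arm.pause(.5); tilt()
F=push(.0235,.01); arm.pause(1.3); st("F %s"%F); tilt("pics/p4.png"); arm.pause(.4); tilt()
```

```text
tilt 0.0665 cc 0.9758 d [0.1305 1.8614] u [-5.8572 33.3461]
tilt 0.0662 cc 0.9753 d [0.1185 1.8712] u [-5.8572 33.3461]
F [-0.4367  0.4318 -1.0634] t33.1 [0.4979 0.0342 0.094 ] F [0.0067 0.5322 0.1448] w 0.0005 g 0.0
tilt 0.0426 cc 0.9669 d [0.0401 2.6671] u [-5.8572 33.3461]
tilt 0.0506 cc 0.9649 d [-0.1367  2.3628] u [-5.8572 33.3461]
```

Run:
```python
from h import *
arm.move_linear(S(-.08,.06,.094),max_speed=.1); arm.move_linear(S(-.08,.06,.2),max_speed=.2); arm.move_ptp(S(-.20,.12,.25),down(10)); arm.pause(.3); st()
tilt("pics/p5.png"); t=eyes.capture("top"); cv2.imwrite("pics/t5.png",t[:,:,::-1])
a=cv2.imread("pics/p5.png"); b=cv2.imread("pics/c0.png")
r=lambda i:cv2.resize(i[140:230,275:425],(750,290),interpolation=cv2.INTER_CUBIC)
cv2.imwrite("pics/v3.png",np.vstack([r(a),cv2.resize(t[130:215,270:380][:,:,::-1],(750,310),interpolation=cv2.INTER_CUBIC)]))
```

```text
t35.7 [0.364  0.1041 0.2493] F [-0.0674  0.4016 -0.3521] w 0.0005 g 0.0
tilt 0.0427 cc 0.9655 d [0.068 2.668] u [-5.8572 33.3461]
```

View pics/v3.png

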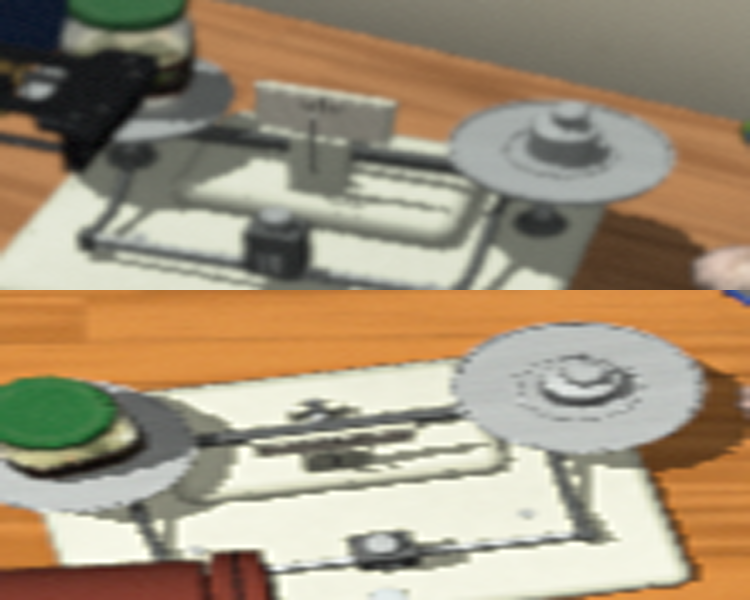

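```bash
cat > m.py <<'E'
from h import *
def beam(P,a):  # P level coords -> world at tilt a (+ = left down)
    x,y,z=P; c,s=np.cos(a),np.sin(a); dy,dz=y,z-.085
    return S(x,c*dy+s*dz, .085-s*dy+c*dz)
def plat(P,a): x,y,z=P; return S(x,y*np.cos(a),z-np.sin(a)*np.sign(y)*.125)
F={"seat":(plat,(.04,-.125,.12),(27,21)),"wt":(plat,(.04,-.125,.143),(9,12)),"rimback":(plat,(.10,-.125,.12),(10,5)),"rimfront":(plat,(-.02,-.125,.12),(10,5)),"rimright":(plat,(.04,-.185,.12),(5,8)),"barR":(beam,(-.08,-.10,.062),(8,6)),"barL":(beam,(-.08,.10,.062),(8,6)),"armR":(beam,(-.05,-.10,.075),(5,6)),"ndl":(beam,(.0,.0,.16),(5,5))}
def meas(ref,img,a0=.12,skip=()):
    out={}
    for k,(f,P,(w,h)) in F.items():
        if k in skip: continue
        c=proj("scene",f(P,a0)); t=cv2.getRectSubPix(ref,(2*w+1,2*h+1),tuple(map(float,c)))
        A=np.arange(-.12,.1301,.002); sc=[]
        for a in A:
            p=proj("scene",f(P,a)); q=cv2.getRectSubPix(img,(2*w+1,2*h+1),tuple(map(float,p)))
            sc.append(cv2.matchTemplate(q,t,cv2.TM_CCOEFF_NORMED)[0,0])
        i=int(np.argmax(sc)); a=A[i]
        if 2<i<len(A)-3:
            pf=np.polyfit(A[i-3:i+4]-a,sc[i-3:i+4],2); a=a-pf[1]/(2*pf[0])
        out[k]=(round(a,4),round(sc[i],3))
    return out
if __name__=="__main__":
    G=lambda n:cv2.GaussianBlur(cv2.imread(f"pics/{n}.png",0),(0,0),1.0).astype(np.float32)
    for n in("p1","p2","p4","p5"): print(n,meas(G("s1"),G(n)))
    print("sc0->p5",meas(G("scene0"),G("p5"),skip=("seat","wt")))
    for k in F: print(k,proj("scene",F[k][0](F[k][1],.12)),proj("scene",F[k][0](F[k][1],0)))
E
python3 m.py
```

```text
p1 {'seat': (np.float64(0.12), np.float32(1.0)), 'wt': (np.float64(0.1199), np.float32(1.0)), 'rimback': (np.float64(0.1201), np.float32(1.0)), 'rimfront': (np.float64(0.1201), np.float32(1.0)), 'rimright': (np.float64(0.1197), np.float32(1.0)), 'barR': (np.float64(0.13), np.float32(0.862)), 'barL': (np.float64(0.1152), np.float32(0.934)), 'armR': (np.float64(0.13), np.float32(0.983)), 'ndl': (np.float64(0.1181), np.float32(0.452))}
p2 {'seat': (np.float64(0.0775), np.float32(0.961)), 'wt': (np.float64(0.0614), np.float32(0.994)), 'rimback': (np.float64(0.0627), np.float32(0.981)), 'rimfront': (np.float64(0.0631), np.float32(0.952)), 'rimright': (np.float64(0.0795), np.float32(0.98)), 'barR': (np.float64(0.13), np.float32(0.788)), 'barL': (np.float64(0.0622), np.float32(0.947)), 'armR': (np.float64(0.13), np.float32(0.905)), 'ndl': (np.float64(0.0681), np.float32(0.281))}
p4 {'seat': (np.float64(0.0661), np.float32(0.937)), 'wt': (np.float64(0.0461), np.float32(0.99)), 'rimback': (np.float64(0.0404), np.float32(0.974)), 'rimfront': (np.float64(0.0492), np.float32(0.934)), 'rimright':
[... 756 characters left out ...]
(np.float64(0.048), np.float32(0.931)), 'rimright': (np.float64(0.0559), np.float32(0.961)), 'barR': (np.float64(0.0489), np.float32(0.954)), 'barL': (np.float64(0.0456), np.float32(0.927)), 'armR': (np.float64(0.1208), np.float32(0.993)), 'ndl': (np.float64(0.0893), np.float32(0.967))}
seat [386.2778 183.6149] [385.9048 187.6868]
wt [387.3778 177.322 ] [386.9883 181.5183]
rimback [391.2174 169.518 ] [390.8111 173.5815]
rimfront [380.9696 198.7637] [380.6361 202.834 ]
rimright [408.2843 188.9775] [407.8512 193.0844]
barR [364.5331 228.4642] [363.3816 231.2246]
barL [294.1109 215.1444] [292.7678 211.9479]
armR [367.3924 216.9097] [366.7982 219.8697]
ndl [334.7251 174.7904] [337.9695 175.4352]
```

```bash
cat >> m.py <<'E'
def look(name):
    G=lambda n:cv2.GaussianBlur(cv2.imread(f"pics/{n}.png",0),(0,0),1.0).astype(np.float32)
    cv2.imwrite(f"pics/{name}.png",eyes.capture("scene")[:,:,::-1])
    o=meas(G("s1"),G(name)); print({k:(float(o[k][0]),float(o[k][1])) for k in("wt","rimback","rimfront","barL","ndl")})
    return float(np.mean([o[k][0] for k in("wt","rimback","rimfront")]))
E
python3 - <<'E'
from m import *
arm.move_ptp(S(-.08,.05,.16),down(10)); arm.move_linear(S(-.08,.05,.094),max_speed=.08); arm.move_linear(S(-.08,.028,.094),max_speed=.04); st()
arm.pause(.4); print(look("q0"))
for i,yf in enumerate((.0205,)):
    F=push(yf,.008); arm.pause(1.3); st("F %s"%F); a=look(f"q{i+1}"); print(yf,a)
E
```

```text
t38.2 [0.4978 0.0345 0.094 ] F [-0.0822 -0.145   0.5284] w 0.0004 g 0.0
{'wt': (0.0441, 0.9929999709129333), 'rimback': (0.0391, 0.9769999980926514), 'rimfront': (0.0479, 0.9319999814033508), 'barL': (0.0376, 0.925000011920929), 'ndl': (0.0372, 0.07900000363588333)}
0.043699999999999996
F [-0.654   0.0842 -0.75  ] t41.4 [0.4985 0.0312 0.094 ] F [-0.4576  0.5868  0.4999] w 0.0001 g 0.0
{'wt': (0.0287, 0.9909999966621399), 'rimback': (0.0285, 0.9679999947547913), 'rimfront': (0.0319, 0.9210000038146973), 'barL': (0.0157, 0.9200000166893005), 'ndl': (0.0337, 0.006000000052154064)}
0.0205 0.0297
```

Run:
```python
from m import *
F=push(.0175,.008); arm.pause(1.3); st("F %s"%F); a=look("q2"); print(a)
F=push(.0175-min(.003,max(a,0)/.0107*1e-3),.008); arm.pause(1.3); st("F %s"%F); a=look("q3"); print(a)
```

```text
F [0.129  1.7137 1.8025] t44.1 [0.499  0.0283 0.094 ] F [0.0817 1.1703 0.6555] w 0.0008 g 0.0
{'wt': (-0.0002, 0.9929999709129333), 'rimback': (-0.0016, 0.9710000157356262), 'rimfront': (0.0027, 0.9169999957084656), 'barL': (-0.0212, 0.9110000133514404), 'ndl': (-0.0022, -0.07800000160932541)}
0.0003
F [-1.2847  0.3989 -0.5677] t46.4 [0.499  0.0283 0.094 ] F [-0.0524 -0.3233  0.4497] w 0.0008 g 0.0
{'wt': (-0.0086, 0.9909999966621399), 'rimback': (-0.012, 0.9739999771118164), 'rimfront': (-0.0061, 0.9240000247955322), 'barL': (-0.0273, 0.9079999923706055), 'ndl': (-0.0031, -0.06599999964237213)}
-0.0089
```

Run:
```python
from m import *
arm.move_linear(S(-.08,.045,.094),max_speed=.1); arm.move_linear(S(-.08,.045,.2),max_speed=.2); arm.move_ptp(S(-.20,.12,.25),down(10)); st(); print(look("r0"))
a=cv2.imread("pics/r0.png")
e=lambda i:cv2.resize(i[155:190,320:360],(400,350),interpolation=cv2.INTER_CUBIC)
cv2.imwrite("pics/v4.png",np.hstack([e(cv2.imread("pics/p5.png")),e(a)]))
```

```text
t48.2 [0.3637 0.1044 0.249 ] F [-0.5584 -0.6213 -0.1852] w 0.0001 g 0.0
{'wt': (-0.0091, 0.9900000095367432), 'rimback': (-0.0106, 0.9769999980926514), 'rimfront': (-0.0102, 0.9229999780654907), 'barL': (-0.0333, 0.9169999957084656), 'ndl': (0.0522, 0.8330000042915344)}
-0.009966666666666667
```

View pics/v4.png

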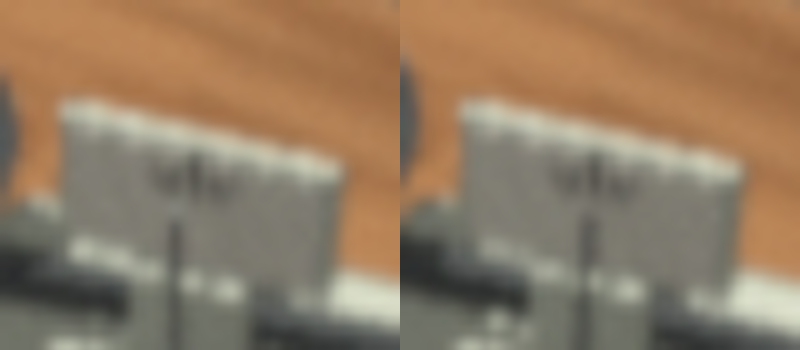

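Run:
```python
from m import *
t=eyes.capture("top"); cv2.imwrite("pics/t6.png",t[:,:,::-1])
G=lambda n:cv2.GaussianBlur(cv2.imread(f"pics/{n}.png",0),(0,0),1.0).astype(np.float32)
F["jar"]=(plat,(.04,.125,.17),(14,20));F["lid"]=(plat,(.04,.125,.215),(14,7)); F["pR"]=(plat,(.04,-.125,.10),(28,24)); F["goodsR"]=(plat,(.04,.075,.12),(6,6))
for r,n in(("scene0","p5"),("scene0","r0")): print(r,n,{k:tuple(map(float,v)) for k,v in meas(G(r),G(n),skip=("seat","wt","ndl")).items()})
print("p5->r0",{k:tuple(map(float,v)) for k,v in meas(G("p5"),G("r0"),a0=.0445).items()})
def tr(a,b,c,w):
    T=cv2.getRectSubPix(a,(2*w+1,2*w+1),c); best=None
    for dx in np.arange(-2,6,.1):
        for dy in np.arange(-2,3,.1):
            s=cv2.matchTemplate(cv2.getRectSubPix(b,(2*w+1,2*w+1),(c[0]+dx,c[1]+dy)),T,cv2.TM_CCOEFF_NORMED)[0,0]
            if best is None or s>best[0]: best=(float(s),float(dx),float(dy))
    return best
# knob: t5 at crop (380,543-290) of 750x310 -> 110x85
c=(270+380*110/750,130+(543-290)*85/310); print("top knob",c,tr(G("t5"),G("t6"),c,5),"px/mm",np.linalg.norm(proj("top",S(-.08,0,.12))-proj("top",S(-.08,-.01,.12)))/10)
c=(275+277*.2,140+215*90/290); print("scene knob",c,tr(G("p5"),G("r0"),c,5),(proj("scene",S(-.08,-.01,.12))-proj("scene",S(-.08,0,.12)))/10)
```

```text
scene0 p5 {'rimback': (0.0952, 0.9340000152587891), 'rimfront': (0.048, 0.9309999942779541), 'rimright': (0.0559, 0.9610000252723694), 'barR': (0.0489, 0.9539999961853027), 'barL': (0.0456, 0.9269999861717224), 'armR': (0.1208, 0.9929999709129333), 'jar': (0.0292, 0.5580000281333923), 'lid': (0.0455, 0.9890000224113464), 'pR': (0.0838, 0.8510000109672546), 'goodsR': (0.0552, 0.972000002861023)}
scene0 r0 {'rimback': (0.0416, 0.9279999732971191), 'rimfront': (-0.0103, 0.921999990940094), 'rimright': (-0.0033, 0.9120000004768372), 'barR': (-0.0004, 0.8429999947547913), 'barL': (-0.033, 0.9150000214576721), 'armR': (0.1233, 0.984000027179718), 'jar': (-0.0217, 0.578000009059906), 'lid': (-0.0066, 0.9810000061988831), 'pR': (0.051, 0.7990000247955322), 'goodsR': (0.0143, 0.8970000147819519)}
p5->r0 {'seat': (0.0056, 0.9710000157356262), 'wt': (-0.0085, 0.9929999709129333), 'rimback': (-0.0058, 0.9779999852180481), 'rimfront': (-0.0115, 0.9869999885559082), 'rimright': (-0.0041, 0.9819999933242798), 'barR': (-0.0033, 0.921999990940094), 'barL': (-0.0156, 0.9660000205039978), 'armR': (0.0472, 0.9959999918937683), 'ndl': (0.0174, 0.9440000057220459), 'jar': (0.0038, 0.9810000061988831), 'lid': (-0.0068, 0.9959999918937683), 'pR': (0.0135, 0.9750000238418579), 'goodsR': (0.0043, 0.9710000157356262)}
top knob (325.73333333333335, 199.3709677419355) (0.9750239849090576, 1.7000000000000033, -0.2999999999999985) px/mm 0.30930660973952206
scene knob (330.4, 206.72413793103448) (0.998724102973938, 2.400000000000004, 0.7000000000000024) [0.3679 0.0974]
```

The platter, weight and lid readings agree on about -0.008 rad, right side slightly low. That's about 0.7 mm too far, so I'll nudge the poise back from the right in small checked steps, keeping an eye on the clock.

Run:
```python
from m import *
arm.move_ptp(S(-.08,-.054,.17),down(10)); arm.move_linear(S(-.08,-.054,.094),max_speed=.1); st()
a=look("u0"); print(a); a0=a
for i,yf in enumerate((-.0443,-.0436,-.0430,-.0424,-.0418)):
    F=push(yf,.010,back=-.003); arm.pause(.8); s=st("F %s"%F); a=look(f"u{i+1}"); print(yf,a)
    if a>a0+.004 or s["t"]>62: break
```

```text
t50.1 [ 0.5127 -0.0461  0.0947] F [-0.357   0.1843  0.2714] w 0.0005 g 0.0
{'wt': (-0.0065, 0.6399999856948853), 'rimback': (-0.0101, 0.9769999980926514), 'rimfront': (-0.0642, 0.004999999888241291), 'barL': (-0.0322, 0.9139999747276306), 'ndl': (0.13, 0.1589999943971634)}
-0.026933333333333333
F [0.1201 0.4752 0.264 ] t52.4 [ 0.5109 -0.0395  0.094 ] F [-0.104   1.4234 -0.2172] w 0.0005 g 0.0
{'wt': (-0.0101, 0.5879999995231628), 'rimback': (-0.0104, 0.9760000109672546), 'rimfront': (-0.0396, 0.28200000524520874), 'barL': (-0.0321, 0.9129999876022339), 'ndl': (0.13, -0.09000000357627869)}
-0.0443 -0.020033333333333334
```

Run:
```python
from m import *
F["lid"]=(plat,(.04,.125,.215),(14,7))
G=lambda n:cv2.GaussianBlur(cv2.imread(f"pics/{n}.png",0),(0,0),1.0).astype(np.float32)
def lk(n):
    look(n); o=meas(G("scene0"),G(n),skip=("seat","wt","ndl","rimback")); b=meas(G("s1"),G(n)); print("lid",o["lid"],"rb",b["rimback"]); return float(b["rimback"][0])
for i,yf in enumerate((-.0434,-.0427,-.0420,-.0413)):
    f=push(yf,.010,back=-.003); arm.pause(.7); s=st("F %s"%f); a=lk(f"w{i+1}"); print(yf,a)
    if a>-.0075 or s["t"]>61: break
```

```text
F [ 0.2327 -0.7278 -0.4884] t54.0 [ 0.5108 -0.0386  0.094 ] F [ 0.0521  1.0077 -0.3108] w 0.0001 g 0.0
{'wt': (-0.0101, 0.5730000138282776), 'rimback': (-0.0104, 0.9769999980926514), 'rimfront': (-0.0375, 0.3050000071525574), 'barL': (-0.0325, 0.9139999747276306), 'ndl': (0.13, -0.13199999928474426)}
lid (np.float64(0.0099), np.float32(0.426)) rb (np.float64(-0.0104), np.float32(0.977))
-0.0434 -0.0104
F [ 0.0411 -0.2132  0.5531] t55.5 [ 0.5107 -0.0379  0.094 ] F [-0.1505  0.2204  0.0467] w 0.0006 g 0.0
{'wt': (-0.0091, 0.574999988079071), 'rimback': (-0.0103, 0.9760000109672546), 'rimfront': (-0.0385, 0.335999995470047), 'barL': (-0.0324, 0.9129999876022339), 'ndl': (0.13, -0.13899999856948853)}
lid (np.float64(0.0097), np.float32(0.428)) rb (np.float64(-0.0103), np.float32(0.976))
-0.0427 -0.0103
F [ 0.2411  0.4249 -0.1481] t57.1 [ 0.5105 -0.0372  0.094 ] F [-0.1216 -0.218   0.4941] w 0.0006 g 0.0
{'wt': (-0.0094, 0.5669999718666077), 'rimback': (-0.0103, 0.9769999980926514), 'rimfront': (-0.0514, 0.3659999966621399), 'barL': (-0.0323, 0.9150000214576721), 'ndl': (0.13, -0.16200000047683716)}
lid (np.float64(0.0097), np.float32(0.43)) rb (np.float64(-0.0103), np.float32(0.977))
-0.042 -0.0103
F [1.4106 0.6286 0.3071] t58.7 [ 0.5104 -0.0365  0.094 ] F [-0.0845  0.1617  0.5321] w 0.0007 g 0.0
{'wt': (-0.0095, 0.5659999847412109), 'rimback': (-0.0106, 0.9760000109672546), 'rimfront': (-0.0563, 0.3799999952316284), 'barL': (-0.0326, 0.9139999747276306), 'ndl': (0.13, -0.1809999942779541)}
lid (np.float64(0.0096), np.float32(0.433)) rb (np.float64(-0.0106), np.float32(0.976))
-0.0413 -0.0106
```

Run:
```python
from m import *
G=lambda im:cv2.GaussianBlur(im,(0,0),1.0).astype(np.float32)
R=G(cv2.imread("pics/s1.png",0)); SK=[k for k in F if k!="rimback"]
def rb(): return float(meas(R,G(cv2.cvtColor(eyes.capture("scene"),cv2.COLOR_RGB2GRAY)),skip=SK)["rimback"][0])
y=-.0418
arm.move_linear(S(-.08,y,.094),max_speed=.02)
while monitor.sense()["t"]<63:
    y+=.0006; arm.move_linear(S(-.08,y,.094),max_speed=.01); a=rb(); s=monitor.sense(); print("%.4f %.4f t%.2f"%(y,a,s["t"]),s["ft_force"])
    if abs(a+.0104)>.005:
        arm.move_linear(S(-.08,y-.003,.094),max_speed=.03); arm.pause(.8); a=rb(); print("free",a,"t%.2f"%monitor.sense()["t"])
        if a>-.0075: break
        arm.move_linear(S(-.08,y,.094),max_speed=.03)
else: arm.move_linear(S(-.08,y-.003,.094),max_speed=.03)
st()
```

```text
-0.0412 -0.0107 t59.28 [0.4101 1.1036 0.1803]
-0.0406 -0.0107 t59.58 [-0.1764  0.2974 -0.4866]
-0.0400 -0.0107 t59.88 [ 0.3045 -0.3854 -0.5627]
-0.0394 -0.0104 t60.18 [-1.1181  0.2763 -0.6392]
-0.0388 -0.0105 t60.48 [-0.6768 -0.5803  0.7729]
-0.0382 -0.0106 t60.78 [ 0.9675  0.0801 -0.1613]
-0.0376 -0.0109 t61.08 [0.1755 0.2074 0.3205]
-0.0370 -0.0060 t61.38 [-1.055  -1.0422  0.2455]
-0.0364 0.0102 t61.68 [0.9603 0.6294 0.2134]
free -0.0085 t62.78
 t63.3 [ 0.5096 -0.0318  0.094 ] F [ 0.0915 -0.1492  0.0692] w 0.0009 g 0.0
```

Run:
```python
from m import *
G=lambda im:cv2.GaussianBlur(im,(0,0),1.0).astype(np.float32)
R=G(cv2.imread("pics/s1.png",0)); SK=[k for k in F if k!="rimback"]
def rb(): return float(meas(R,G(cv2.cvtColor(eyes.capture("scene"),cv2.COLOR_RGB2GRAY)),skip=SK)["rimback"][0])
print("free",rb())
push(-.0357,.012,back=-.005); arm.pause(.6); print(rb(),st()["t"])
arm.move_linear(S(-.08,-.0407,.15),max_speed=.12); print(look("f"),st()["t"])
```

```text
free 0.0103
 t64.8 [ 0.5098 -0.033   0.094 ] F [ 0.3586 -0.4524  0.7565] w 0.0004 g 0.0
-0.0013 64.8417
{'wt': (0.0174, -0.09000000357627869), 'rimback': (0.13, -0.07900000363588333), 'rimfront': (0.0251, 0.39500001072883606), 'barL': (-0.0211, 0.9010000228881836), 'ndl': (0.13, 0.5899999737739563)}
 t65.5 [ 0.5091 -0.0328  0.1491] F [-0.6666  0.9691  0.3556] w 0.0004 g 0.0
0.0575 65.5083
```

Run:
```python
from m import *
arm.pause(.6); print(ticket.sign_off()); st()
```

```text
the job is handed in; nothing more can be done
None
the job is handed in; nothing more can be done
```

I handed the job in at about 66 s: the 200 g weight stands inside the ring on the right platter, and the beam floats free at about -0.001 rad by my last clear camera reading, taken about 0.8 s before I lifted the gripper clear. I did not get a clear view of the needle on its mark after that.

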